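Load the driver carrier and hang it on the balanced arm

ROBOT

A 6-joint arm with a two-finger parallel gripper is mounted at the origin on the work surface. World frame = base frame: x ahead of the robot, y to its left, z up, the work surface at z = 0. Lengths are in m, angles in rad, forces in N, time in s.
With the tool pointing down it reaches from about 0.325 to 0.775 m from the base axis. Payload 5.5 kg.
Tool frame: the origin (TCP) lies between the finger pads; the fingertips stand 8 mm ahead of it and the grasp point (between the pads) lies 11 mm behind it (tcp_to_tips is the distance from the TCP to the fingertips, in m); z points along the fingers, y is the direction in which the jaws open and shut (so a half turn about z gives the same grasp; the last joint's range is limited). The gripper opens to 88 mm and grips with 3 to 60 N. Pads are 20 mm wide; open, the fingers measure 115 mm over their backs; the gripper's body (75 mm by 178 mm) begins 61 mm behind the grasp point.
Start: joints at [-1.259, 0.091, 1.231, -0, 1.82, -0.057], TCP at [0.216, -0.56, 0.231] pointing down, gripper open.
Joint ranges: [-2.87, 2.87], [-0.86, 2.18], [0.17, 2.46], [-1.51, 4.65], [0.06, 2.69], [-2.65, 2.65]. Speed limits (rad/s): [2.57, 2.57, 3.01, 3.14, 3.14, 3.14].

INTERFACE

Orientations are given as a unit quaternion [w, x, y, z].
In Python, from bench import * gives the robot as it stands. Calls block until the motion is done:
- move_to(position, orientation): joint-space move of the TCP to a pose.
- move_l(position, speed=0.15, orientation=None): straight line of the TCP; orientation=None keeps the orientation; speed is the mean speed in m/s.
- movej(angles): joint-space move.
- gripper_open() and close(): open the fingers fully, or close them until they stop; the grip force is fixed at half the most.
- hold(seconds).
- inverse_kinematics(position, orientation): joint angles nearest the present ones, or None.
- state(): the state.
- get_image(name): name is "scene" or "top" or "wrist"; returns a dict with "frame" (400x640x3 uint8, blue, green, red), "depth" (400x640 float32, m along the optical axis (not along the pixel's ray), 0 where there is no reading), "camera_matrix" (3x3 intrinsics, pixels), "view" (4x4, takes a point from world to camera coordinates). Camera axes: x right, y up, looking along -z (the intrinsics and any distortion apply to the point x, -y, -z); pixel columns grow to the right and rows downward; lengths in m; the calibration is good to about 2 mm. A picture is of the moment at which its call begins.
A pose or a line that the arm cannot do raises IKError and nothing moves.
- job_done(): hands the job in, once; it reports no verdict.
The state is a dict: "time": time; "joint_pos": joint angles; "dq": joint speeds; "joint_torque": joint torques, N m; "ee_pos": TCP position; "ee_rot": TCP orientation; "ft_force": force on the tool from outside, world axes, zero at the start; "moment": the same for the moment, N m; "finger_gap": finger opening in m.
Only numpy, scipy, OpenCV 4.12 (cv2) and the standard library are available. Lean on these libraries where they do the work, as an engineer would, in place of code of your own. Each camera call takes 0.05 s, during which the arm holds its last target.

TASK

Set up the assembly station: take the round driver from its rest and press it down between the spring fingers of the carrier where that stands on the bench, midway along and until the fingers snap shut over it. Then hang the loaded carrier by its two side pins in the two notches of the spring-balanced arm's fork; go down with it as the arm sinks and let go only once the arm carries the weight and has settled. Leave the other things on the bench where they are.

Things in the scene. Friction and masses are not known exactly. Their poses are not given: they have to be found in the camera images.
- driver_center (a point): Centre of the driver, a cordless in-line screwdriver: grey round body 32 mm in diameter, reaching 55 mm each way along x; black end cap 18 mm more at -x, steel nose and bit 42 mm more at +x. About 0.2 to 0.31 kg, balanced about this point. Starts level on its rest, axis 40 mm above the bench. It may go into the carrier either way round.
- rest: Fixed black rest of the driver, 110 x 60 mm, origin under its centre; x is the driver's direction. Foot plate 6 mm thick; two V saddles, 10 mm wide, 40 mm either side of the middle, so the middle of the driver is free for fingers down to 10 mm above the bench.
- carrier_seat (a point): Where the driver's centre lies once snapped in: on the carrier's middle, 40 mm above its underside; the driver lies along x, home on black blocks. Two pairs of steel spring fingers, 10 mm wide, stand at x = +30 and -30 mm; lips 12 mm above the seat and 23 mm apart, flared up to 28 mm. The driver meets them some 24 mm above home and needs 10 to 20 N down. Between the pairs 50 mm are free for the gripper.
- carrier_pins (a point): Midway between the carrier's two side pins, 38 mm above the seat. The carrier is a loose aluminium tray of 0.22 kg, floor 90 (x) x 142 (y) x 6 mm, open above, an end plate at each y end (inner face at 65 mm, outer 71 mm, 84 mm high, 50 mm long in x). It starts standing on the bench; once the driver is snapped in, it can be lifted by the driver.
- pin_a (a point): Where the carrier's +y pin should lie in a notch: 86 mm from the middle. The steel pin is 10 mm in diameter and sticks out from the end plate at 71 mm to 100 mm from the middle, along y.
- pin_b (a point): Same on the carrier's -y pin.
- fork (a point): Midway between the two notches at the end of the balanced arm; x points back to the pivot post 300 mm away, y along the line of the notches. Two prongs 12 mm thick, 160 mm clear between, open above and at the tip, joined by a cross bar 118 mm towards the post. Empty, this point is 195 mm above the bench. The carrier hangs with its pins along the fork's y, either way round.
- notch_a (a point): Where a pin's axis comes to rest at the fork's +y side, 86 mm from the middle: a V notch open upward, 45 degree flanks reaching 13 mm up and about 17 mm either way.
- notch_b (a point): The same V notch at the fork's -y side.
- swing_arm (a joint): Angle of the balanced arm about its level pivot, rad: 0 up (empty, against its stop), growing as the tip sinks, 0.36 at the lower stop. Spring 6 N m/rad; it starts to sink at about 0.7 N on the tip and then 1 N sinks it by about 15 mm; the loaded carrier settles it at about 0.15 to 0.22 (45 to 65 mm lower).
- balancer: Fixed foot of the balanced arm: round plate 130 mm in diameter, post and bracket to 190 mm height; origin under the pivot, which is 165 mm above the bench; the arm runs to its -x.
- spool: Bystander: solder spool standing on end, 56 mm in diameter, 50 mm high; origin at its underside.
- bottle: Bystander: white bottle 48 mm in diameter, 120 mm high; origin at its underside.
- pot: Bystander: white cup 70 mm in diameter, 90 mm high; origin at its underside.
- screwdriver: Bystander: thin hand screwdriver, 160 mm long, lying.
- jar: Bystander: amber jar 52 mm in diameter, 55 mm high; origin at its underside.
- board: Bystander: green circuit board on a black pallet, 100 x 130 mm, 12 mm high, lying under the fork; origin at its underside.
Not all that is in view belongs to the job. What is shaped like the part that bears carrier_seat but pink is not meant.

How it is judged:
On the way, in this order (a step that is already met when the one before it is completed fails the run):
1. the driver is snapped home in the carrier, which stands on the bench (z of driver_center in the frame of carrier_seat between -0.006 and 0.005 m and y of driver_center in the frame of carrier_seat between -0.006 and 0.006 m and x of driver_center in the frame of carrier_seat between -0.014 and 0.014 m and angle between the x axis of driver_center and the x axis of carrier_seat, either way round below 0.15 rad and height (world z) of carrier_seat below 0.05 m), for 0.1 s.
2. the loaded carrier hangs in the fork, the arm sunk and at rest, the gripper still holding the driver (z of driver_center in the frame of carrier_seat between -0.006 and 0.005 m and y of driver_center in the frame of carrier_seat between -0.006 and 0.006 m and x of driver_center in the frame of carrier_seat between -0.014 and 0.014 m and angle between the x axis of driver_center and the x axis of carrier_seat, either way round below 0.15 rad and ((distance between pin_a and notch_a below 0.016 m and distance between pin_b and notch_b below 0.016 m) or (distance between pin_a and notch_b below 0.016 m and distance between pin_b and notch_a below 0.016 m)) and value of joint swing_arm above 0.08 rad and velocity of joint swing_arm between -0.15 and 0.15 rad/s and contact force between the fingers and driver above 0.5 N), for 0.1 s.
At the end, for the whole second after the job is handed in: The driver lies snapped home in the carrier (within 5 mm of its seat in height, 6 mm sideways, 14 mm lengthways, 0.15 rad), both carrier pins lie in the fork's notches (within 16 mm), the carrier hangs upright within 0.35 rad, the arm is sunk to 0.08 to 0.34 rad and at rest, all released and still (z of driver_center in the frame of carrier_seat between -0.006 and 0.005 m and y of driver_center in the frame of carrier_seat between -0.006 and 0.006 m and x of driver_center in the frame of carrier_seat between -0.014 and 0.014 m and angle between the x axis of driver_center and the x axis of carrier_seat, either way round below 0.15 rad and ((distance between pin_a and notch_a below 0.016 m and distance between pin_b and notch_b below 0.016 m) or (distance between pin_a and notch_b below 0.016 m and distance between pin_b and notch_a below 0.016 m)) and contact force between the fingers and driver below 0.1 N and contact force between the fingers and carrier below 0.1 N and value of joint swing_arm between 0.08 and 0.34 rad and velocity of joint swing_arm between -0.08 and 0.08 rad/s and angle between carrier_seat's own z axis and vertical below 0.35 rad and linear speed of driver below 0.04 m/s); the robot touches nothing.
It fails at once if the carrier is let go while the balanced arm still has to move: it drops or springs faster than 0.45 rad/s (((distance between pin_a and notch_a below 0.016 m and distance between pin_b and notch_b below 0.016 m) or (distance between pin_a and notch_b below 0.016 m and distance between pin_b and notch_a below 0.016 m)) and contact force between the fingers and driver below 0.1 N and contact force between the fingers and carrier below 0.1 N and (velocity of joint swing_arm above 0.45 rad/s or velocity of joint swing_arm below -0.45 rad/s)).
It fails at once if a bystander is pushed more than 30 mm (distance of any of spool, bottle, pot, screwdriver, jar, board from where it was at the start of the episode above 0.03 m).
It also fails if it takes over 72 s, if anything falls off the work surface, if the arm or the gripper's body presses on something with over 40 N, if the wrist force passes 120 N, or if a joint passes its speed limit or range.

## Working session

There is one attempt and no reset: what is moved stays moved. The work goes in short steps, each a Python script; the robot and the scene stay as the last script left them, time stands still between calls to the robot, and variables do not carry over. Pictures are saved under pics/ and viewed, and the job is handed in when it is done.

```bash
ls; mkdir -p pics
python3 - <<'E'
from bench import *
import cv2,numpy as np
for n in ["scene","top","wrist"]:
    g=get_image(n); cv2.imwrite(f"pics/a_{n}.png",g["frame"]); np.savez(f"pics/a_{n}.npz",**g)
    print(n,g["camera_matrix"].tolist(),g["view"].round(3).tolist())
print(state())
E
```

```text
pics
scene [[500.2307439902509, 0.0, 307.3840535360501], [0.0, 500.2307439902509, 200.22738946174235], [0.0, 0.0, 1.0]] [[0.845, 0.535, 0.019, -0.456], [-0.341, 0.51, 0.79, 0.057], [0.412, -0.674, 0.613, -1.609], [0.0, 0.0, 0.0, 1.0]]
top [[467.3691454167657, 0.0, 325.7080605780084], [0.0, 467.3691454167657, 201.60066575618364], [0.0, 0.0, 1.0]] [[0.023, -1.0, -0.008, 0.037], [0.994, 0.022, 0.103, -0.542], [-0.103, -0.01, 0.995, -1.449], [0.0, 0.0, 0.0, 1.0]]
wrist [[352.07942021456165, 0.0, 312.98905674666], [0.0, 352.07942021456165, 203.52576112708334], [0.0, 0.0, 1.0]] [[0.361, -0.933, -0.001, -0.6], [0.889, 0.345, -0.3, 0.036], [0.28, 0.107, 0.954, -0.391], [0.0, 0.0, 0.0, 1.0]]
{'time': 0.15, 'joint_pos': array([-1.25868950e+00,  9.17083071e-02,  1.23160051e+00, -1.55165137e-05,
        1.81976720e+00, -5.67063526e-02]), 'dq': array([-0.00049746, -0.00124967, -0.00557546,  0.00028357, -0.00067528,
       -0.00051108]), 'joint_torque': array([ 1.94531356e-03, -4.47046101e+01, -4.06907880e+01,  7.00013526e-02,
        2.74295127e-02, -1.05115362e-04]), 'ee_pos': array([ 0.21623398, -0.55946765,  0.22975814]), 'ee_rot': array([-7.34681891e-04,  9.83045312e-01,  1.83361293e-01, -1.01914578e-04]), 'ft_force': array([-0.40463771,  0.16770294, -0.45566215]), 'moment': array([ 0.04255188,  0.06163696, -0.02470901]), 'finger_gap': 0.08755618901140466}
```

View pics/a_scene.png

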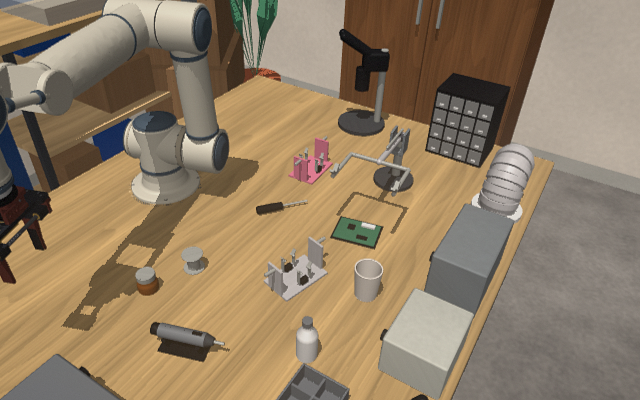

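View pics/a_top.png

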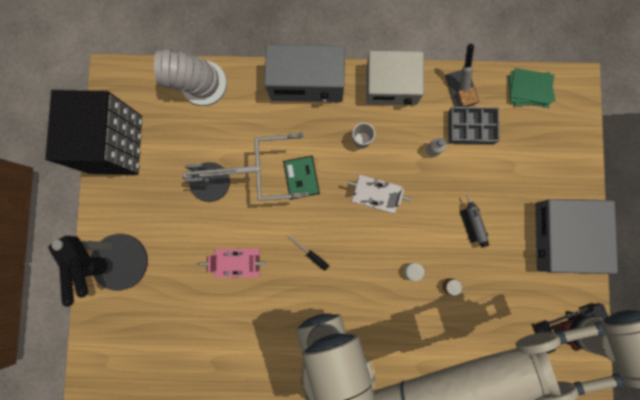

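View pics/a_wrist.png

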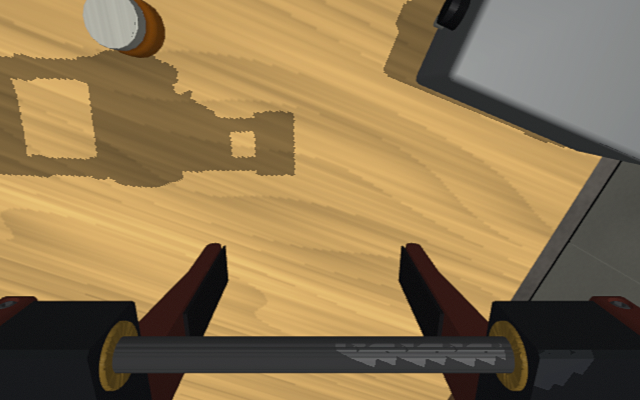

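Candidates:
- **Driver:** the grey in-line tool on the black rest, top (475,222). Not it: hand screwdriver (315,258) and the soldering iron on its stand (467,85).
- **Carrier:** silver tray at top (378,193). The pink lookalike at (235,263) is a decoy.
- **Fork:** top (275,168). Not it: lamp or microscope stand (120,262).

Next I'll measure these and take a close crop.

```bash
cat > h.py <<'E'
import numpy as np,cv2
def world(g):
    K=g["camera_matrix"];d=g["depth"];V=g["view"]
    v,u=np.mgrid[0:d.shape[0],0:d.shape[1]]
    x=(u-K[0,2])/K[0,0]*d; y=(v-K[1,2])/K[1,1]*d
    P=np.stack([x,-y,-d,np.ones_like(d)],-1)@np.linalg.inv(V).T
    P[d<=0]=np.nan
    return P[...,:3]
def proj(g,p):
    c=g["view"]@np.append(p,1); K=g["camera_matrix"]
    return K[0,0]*c[0]/-c[2]+K[0,2], K[1,1]*-c[1]/-c[2]+K[1,2]
E
python3 - <<'E'
from h import *
g=dict(np.load("pics/a_top.npz")); f=g["frame"]
W=world(g)
for n,(u,v) in dict(driver=(475,222),carr=(378,193),table=(400,320),jar=(453,287),spool=(414,271),bottle=(437,147),pot=(363,125),post=(208,180),prong1=(275,137),prong2=(280,197),board=(300,170),iron=(467,85)).items():
    print(n,W[v,u].round(3))
c=f[110:290,180:500]
cv2.imwrite("pics/b1.png",cv2.resize(c,(800,450),interpolation=cv2.INTER_CUBIC))
E
```

```text
driver [ 0.486 -0.414  0.05 ]
carr [ 0.575 -0.118  0.005]
table [ 0.176 -0.192 -0.002]
jar [ 0.286 -0.345  0.049]
spool [ 0.332 -0.226  0.052]
bottle [ 0.709 -0.288  0.093]
pot [ 0.779 -0.062  0.074]
post [0.589 0.4   0.12 ]
prong1 [0.707 0.196 0.189]
prong2 [0.536 0.177 0.183]
board [0.644 0.134 0.008]
iron [ 0.918 -0.39   0.061]
```

View pics/b1.png

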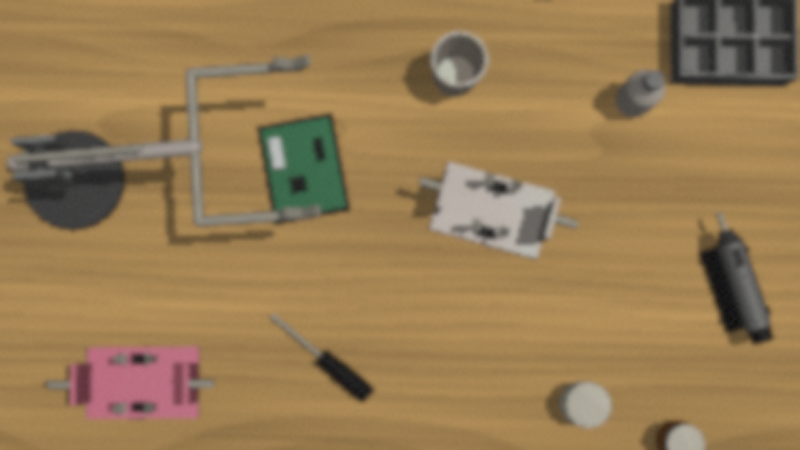

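The crop shows the silver carrier at about (495,210) with finger pairs top and bottom, and the pink one at (140,383). The driver is at (740,285) and the fork prong ends are at (290,63) and (298,211). I'll look closer with the wrist camera.

```bash
cat >> h.py <<'E'
from scipy.spatial.transform import Rotation as R
def quat(yaw): # tool down, tool x at yaw
    return np.array([0,np.cos(yaw/2),np.sin(yaw/2),0])
def Rq(q): return R.from_quat([q[1],q[2],q[3],q[0]]).as_matrix()
E
python3 - <<'E'
from h import *
g=dict(np.load("pics/a_wrist.npz")); C=np.linalg.inv(g["view"])
Rt=Rq([-7.34681891e-04,  9.83045312e-01,  1.83361293e-01, -1.01914578e-04]);p=np.array([ 0.21623398, -0.55946765,  0.22975814])
print("cam in tool",Rt.T@(C[:3,3]-p),"look",Rt.T@-C[:3,2], "right",Rt.T@C[:3,0])
from bench import *
t=dict(np.load("pics/a_top.npz"));W=world(t)
m=np.zeros(W.shape[:2],bool); m[190:255,450:500]=1
f=t["frame"].max(2); m&=(W[...,2]>0.03)&(W[...,2]<.07)
P=W[m];print(len(P)); c=P.mean(0); u,s,vt=np.linalg.svd(P[:,:2]-c[:2],full_matrices=False); a=vt[0]; pr=(P[:,:2]-c[:2])@a
print(c,a,pr.min(),pr.max())
yaw=np.arctan2(a[1],a[0]); print(yaw)
for y in (yaw,yaw+np.pi,yaw-np.pi):
    print(y,inverse_kinematics([c[0],c[1],.25],quat(y)))
E
```

```text
cam in tool [ 8.33399548e-02  1.11473195e-04 -1.52849979e-01] look [-2.99972691e-01  2.17321746e-04  9.53947764e-01] right [ 6.10754137e-04  9.99999813e-01 -3.57589214e-05]
518
[ 0.48155666 -0.41942893  0.04929825] [-0.94981511 -0.31281186] -0.09371831716953696 0.07460195829547545
-2.8234406270522068
-2.8234406270522068 None
0.31815202653758634 [-7.69818005e-01  2.02932949e-01  1.07370630e+00 -4.44089210e-16
  1.86495341e+00  4.82826295e-01]
-5.965033280642 [-7.69818005e-01  2.02932949e-01  1.07370630e+00 -4.44089210e-16
  1.86495341e+00  4.82826295e-01]
```

Run:
```python
from h import *
from bench import *
move_to([.482,-.419,.25],quat(.318))
g=get_image("wrist"); cv2.imwrite("pics/c.png",g["frame"]); np.savez("pics/c.npz",**g)
W=world(g)
print(state()["time"],state()["ee_pos"])
s=(W[...,2]>.03)&(W[...,2]<.07); vis=g["frame"].copy(); vis[s]=(0,0,255); cv2.imwrite("pics/c_m.png",vis)
```

```text
1.3583 [ 0.48088806 -0.42005087  0.24989077]
```

View pics/c.png

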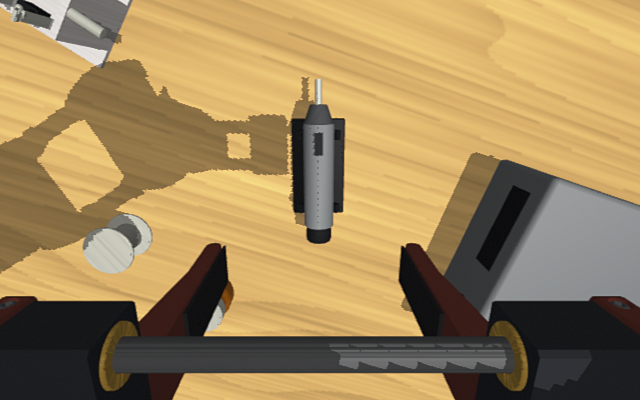

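View pics/c_m.png

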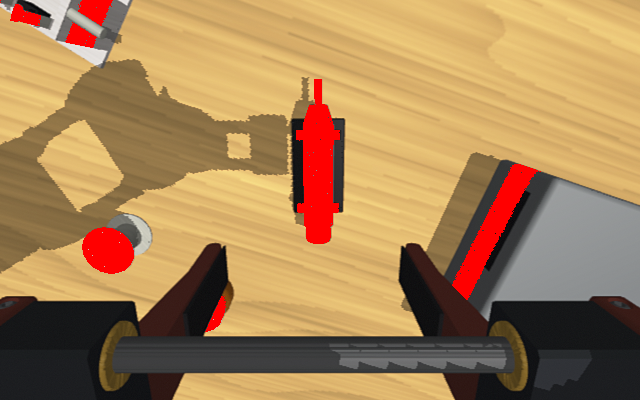

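The driver stands upright in the picture, with the bit tip at (318,80), the cap end at (318,243) and the saddles at rows 135 and 208. I'll fit the axis and the centre.

Run:
```python
from h import *
g=dict(np.load("pics/c.npz"));W=world(g)
m=np.zeros(W.shape[:2],bool); m[70:250,303:334]=1
P=W[m&(W[...,2]>.045)]; 
def fit(P):
    c=P.mean(0);u,s,vt=np.linalg.svd(P-c,full_matrices=False);return c,vt[0]*np.sign(vt[0][0])
Q=W[130:225,303:334].reshape(-1,3); Q=Q[Q[:,2]>.048]
c,a=fit(Q); print(c,a,np.arctan2(a[1],a[0]), Q[:,2].max())
A=W[m&(W[...,2]>.03)]; t=(A-c)@a
print("cap",t.min(),"tip",t.max())
# body start/end along centre column by height
for v in range(74,250,4):
    p=W[v,318]; print(v,((p-c)@a).round(4),p.round(4), g["frame"][v,318])
# foot plate
F=(W[...,2]>.003)&(W[...,2]<.009); F[:105]=0;F[225:]=0;F[:,:285]=0;F[:,350:]=0
F&=g["frame"].max(2)<60
Pf=W[F]; r=cv2.minAreaRect(Pf[:,:2].astype(np.float32)*1000); print("foot",r)
```

```text
[ 0.48399417 -0.42440085  0.05276776] [0.94783432 0.31869126 0.00678092] 0.3243561639121196 0.058163349171448
cap -0.07417544025521365 tip 0.0946744197979709
74 0.1009 [ 0.5803 -0.3932 -0.0008] [110 180 222]
78 0.0968 [ 0.5764 -0.3945  0.001 ] [116 181 222]
82 0.0918 [ 0.5713 -0.3956  0.043 ] [219 230 230]
86 0.0882 [ 0.5678 -0.3967  0.0425] [218 230 229]
90 0.0845 [ 0.5643 -0.3979  0.0428] [219 230 230]
94 0.0808 [ 0.5608 -0.3991  0.0428] [219 230 231]
98 0.077 [ 0.5572 -0.4002  0.0425] [196 209 208]
102 0.0733 [ 0.5537 -0.4014  0.0437] [223 234 233]
106 0.0697 [ 0.5502 -0.4025  0.0478] [82 78 77]
110 0.066 [ 0.5467 -0.4037  0.0497] [83 82 79]
114 0.0623 [ 0.5432 -0.4048  0.0504] [81 80 78]
118 0.0587 [ 0.5397 -0.4059  0.0524] [83 81 81]
122 0.055 [ 0.5362 -0.4071  0.0545] [85 83 81]
126 0.0514 [ 0.5328 -0.4082  0.0561] [149 148 145]
130 0.0475 [ 0.5291 -0.4094  0.0551] [151 149 147]
134 0.0437 [ 0.5255 -0.4106  0.0557] [46 46 45]
138 0.04 [ 0.522  -0.4118  0.0569] [50 48 49]
142 0.0361 [ 0.5183 -0.413   0.0567] [51 49 50]
146 0.032 [ 0.5144 -0.4143  0.0554] [51 50 49]
150 0.0282 [ 
[... 664 characters left out ...]
4 -0.4327  0.0544] [153 153 151]
206 -0.0299 [ 0.4556 -0.4339  0.0556] [151 152 149]
210 -0.0346 [ 0.4512 -0.4354  0.0547] [129 128 126]
214 -0.039 [ 0.447  -0.4368  0.0547] [154 153 150]
218 -0.0433 [ 0.4429 -0.4382  0.0552] [156 155 152]
222 -0.048 [ 0.4385 -0.4397  0.0545] [130 128 127]
226 -0.0523 [ 0.4344 -0.441   0.055 ] [155 154 151]
230 -0.0583 [ 0.4287 -0.443   0.0515] [44 42 42]
234 -0.0624 [ 0.4248 -0.4442  0.0527] [39 38 38]
238 -0.0677 [ 0.4198 -0.4459  0.0511] [37 35 34]
242 -0.0718 [ 0.4159 -0.4472  0.0525] [29 22 20]
246 -0.1015 [ 0.3883 -0.4572 -0.0018] [106 172 214]
foot ((484.21832275390625, -424.6236877441406), (108.87767028808594, 58.391746520996094), 18.570358276367188)
```

Run:
```python
from h import *
from bench import *
move_to([.570,-.128,.28],quat(-.27))
g=get_image("wrist"); cv2.imwrite("pics/d.png",g["frame"]); np.savez("pics/d.npz",**g)
print(state()["time"],state()["ee_pos"],proj(g,[.575,-.118,0]))
```

```text
2.575 [ 0.56973665 -0.12940967  0.27970875] (np.float64(303.1283802627892), np.float64(161.40339767412652))
```

View pics/d.png

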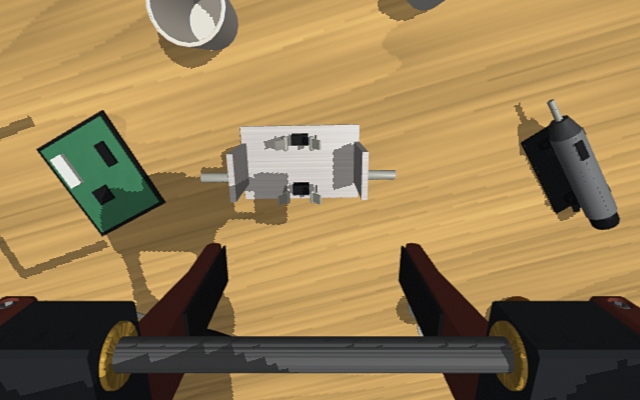

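The carrier shows with pins at (215,178) and (380,174), blocks at (300,138) and (301,187), and plates at columns 236 and 363. Now I'll fit its pose.

Run:
```python
from h import *
g=dict(np.load("pics/d.npz"));W=world(g);H=W[...,2]
roi=np.zeros(H.shape,bool); roi[115:215,195:402]=1
P=W[roi&(H>.066)&(H<.084)]; 
gr=g["frame"]
# pins: outside plates
def blk(r0,r1,c0,c1,z0,z1):
    w=W[r0:r1,c0:c1].reshape(-1,3); return w[(w[:,2]>z0)&(w[:,2]<z1)]
L=blk(165,190,198,226,.07,.09);Rr=blk(165,190,370,400,.07,.09)
for n,p in(("L",L),("R",Rr)):
    print(n,len(p),p.mean(0),p.min(0),p.max(0))
T1=blk(140,205,222,252,.081,.09);T2=blk(135,205,350,372,.081,.09)
r=[]
for n,p in(("T1",T1),("T2",T2)):
    q=cv2.minAreaRect((p[:,:2]*1000).astype(np.float32)); print(n,len(p),p[:,2].mean(),q); r.append(q[0])
d=np.subtract(r[0],r[1]); print("ctr",np.mean(r,0),"dist",np.linalg.norm(d),"yaw y",np.arctan2(d[1],d[0])-np.pi/2)
fl=blk(118,210,228,368,.002,.010)
ff=blk(118,210,228,368,.003,.010); q=cv2.minAreaRect((ff[:,:2]*1000).astype(np.float32));print("floor",q,np.median(ff[:,2]))
pl=L.mean(0)-Rr.mean(0);print("pin yaw",np.arctan2(pl[1],pl[0])-np.pi/2)
# black blocks
m=roi&(gr.max(2)<50)&(H>.012)&(H<.035); m[:,:285]=0;m[:,318:]=0
n,lab,st,ce=cv2.connectedComponentsWithStats(m.astype(np.uint8))
for i in range(1,n):
    if st[i,4]>20: print("blk",ce[i],st[i],W[lab==i].mean(0),np.ptp(W[lab==i],0))
z=cv2.resize(gr[105:220,190:410],(880-88,414),interpolation=cv2.INTER_CUBIC);cv2.imwrite("pics/d2.png",z)
```

```text
L 237 [ 0.59816887 -0.03013761  0.08069135] [ 0.59068983 -0.04334251  0.07631155] [ 0.60484142 -0.01703992  0.0840175 ]
R 244 [ 0.55464207 -0.19807231  0.08053749] [ 0.54752749 -0.21124158  0.07571059] [ 0.56152174 -0.18543746  0.08375124]
T1 324 0.08277176067277188 ((593.4548950195312, -45.613521575927734), (12.12717342376709, 49.221466064453125), 75.56562805175781)
T2 310 0.08284426970518538 ((558.258056640625, -182.085693359375), (10.539505958557129, 49.82999801635742), 76.13521575927734)
ctr [ 575.85647583 -113.84960747] dist 140.93782708400747 yaw y -0.2524045965272612
floor ((575.4838256835938, -114.06166076660156), (141.96844482421875, 90.37258911132812), 75.36710357666016) 0.004941661288729582
pin yaw -0.25360815537519854
blk [299.18079096 139.03389831] [291 134  17  11 177] [ 0.60520728 -0.12250324  0.0223945 ] [0.01501042 0.01908509 0.00965139]
blk [300.45454545 188.69886364] [293 183  16  12 176] [ 0.54767323 -0.10741787  0.02198175] [0.01540867 0.02030281 0.01242938]
```

View pics/d2.png

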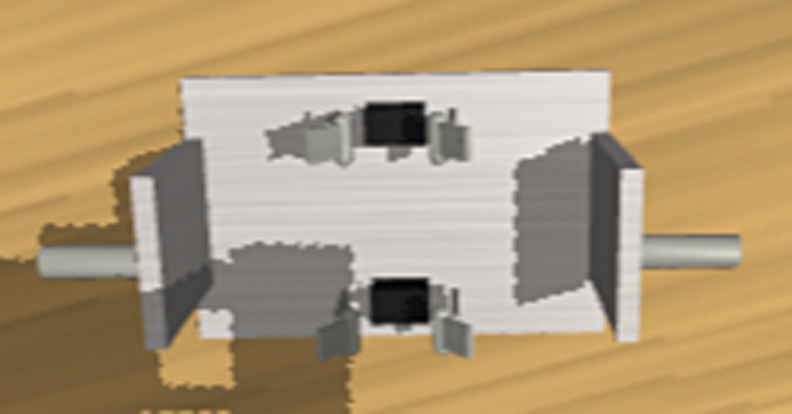

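Run:
```python
from h import *
from bench import *
move_l([.570,-.128,.36],.3)
move_to([.62,.13,.36],quat(1.6))
g=get_image("wrist"); cv2.imwrite("pics/e.png",g["frame"]); np.savez("pics/e.npz",**g)
s=get_image("scene"); np.savez("pics/e_s.npz",**s);t=get_image("top"); np.savez("pics/e_t.npz",**t)
cv2.imwrite("pics/e_s.png",s["frame"][90:290,300:460].repeat(3,0).repeat(3,1))
print(state()["time"],state()["ee_pos"],state()["ft_force"])
```

```text
4.4333 [0.62006621 0.12900461 0.35988489] [-0.08489025 -0.87961695 -0.1864072 ]
```

View pics/e.png

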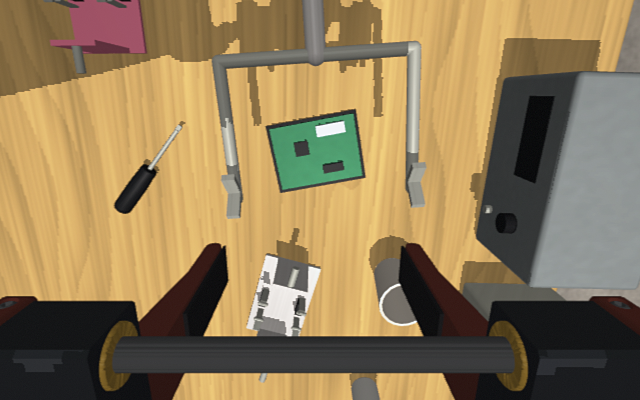

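View pics/e_s.png

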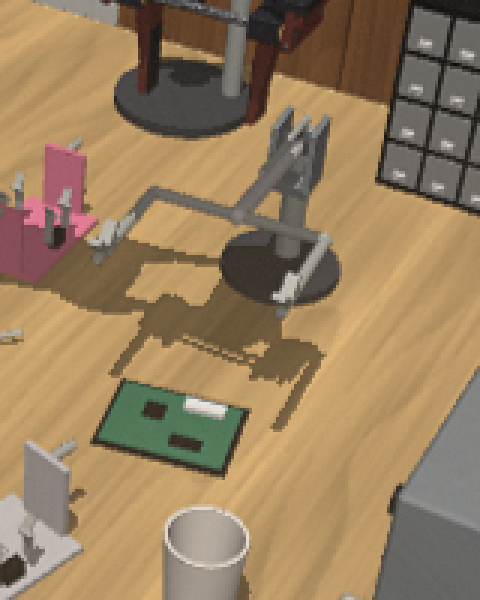

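The fork's V blocks show at (232,195) and (416,184), with the cross bar at rows 48–65. I'll measure the notches from the depth.

Run:
```python
from h import *
g=dict(np.load("pics/e.npz"));W=world(g)
def pts(r0,r1,c0,c1,z0=.16,z1=.23):
    w=W[r0:r1,c0:c1].reshape(-1,3); return w[(w[:,2]>z0)&(w[:,2]<z1)]
A=pts(168,225,215,247);B=pts(155,212,403,430)
mid=[]
for n,p in(("A",A),("B",B)):
    print(n,len(p))
    # bins by y: height max profile
    ys=p[:,1]
    for lo in np.arange(ys.min(),ys.max(),.003):
        k=(ys>=lo)&(ys<lo+.003)
        if k.sum()>3: print(round(lo+.0015,4),k.sum(),"x",p[k,0].min().round(4),p[k,0].max().round(4),"z",np.median(p[k,2]).round(4),p[k,2].min().round(4),p[k,2].max().round(4))
C=pts(40,75,225,405,.15,.24)
print("bar",C[:,1].min(),C[:,1].max(), np.polyfit(C[:,0],C[:,1],1),C[:,2].max(),C.mean(0))
```

```text
A 791
0.0986 23 x 0.5403 0.5519 z 0.201 0.1991 0.2038
0.1016 45 x 0.5401 0.552 z 0.2029 0.1995 0.2055
0.1046 60 x 0.5395 0.5517 z 0.201 0.1912 0.2044
0.1076 61 x 0.5391 0.5514 z 0.1976 0.1799 0.2006
0.1106 63 x 0.5392 0.5512 z 0.1943 0.1775 0.1972
0.1136 58 x 0.5387 0.5508 z 0.1916 0.1773 0.1949
0.1166 58 x 0.538 0.5506 z 0.1886 0.1794 0.1918
0.1196 40 x 0.5379 0.5502 z 0.1879 0.1775 0.1903
0.1226 37 x 0.5378 0.5502 z 0.1912 0.1779 0.1941
0.1256 41 x 0.5372 0.5496 z 0.1932 0.1773 0.1955
0.1286 51 x 0.5367 0.5493 z 0.1962 0.1764 0.1991
0.1316 51 x 0.5367 0.5495 z 0.1992 0.1789 0.2026
0.1346 65 x 0.5368 0.5488 z 0.2025 0.1779 0.2047
0.1376 87 x 0.5369 0.5487 z 0.2004 0.1782 0.2046
0.1406 50 x 0.5367 0.5487 z 0.1839 0.1782 0.2022
B 854
0.1142 25 x 0.7111 0.7228 z 0.201 0.199 0.2021
0.1172 48 x 0.7106 0.7225 z 0.2029 0.1961 0.2044
0.1202 62 x 0.7103 0.7227 z 0.2013 0.1916 0.2036
0.1232 62 x 0.7103 0.7221 z 0.1979 0.1782 0.2006
0.1262 66 x 0.7099 0.722 z 0.195 0.1779 0.1986
0.1292 61 x 0.7096 0.7217 z 0.192 0.1786 0.1954
0.1322 58 x 0.7088 0.7215 z 0.1887 0.1792 0.1915
0.1352 44 x 0.7091 0.721 z 0.1875 0.1792 0.19
0.1382 37 x 0.7086 0.7209 z 0.1905 0.1775 0.1926
0.1412 54 x 0.7085 0.7208 z 0.1935 0.1785 0.1964
0.1442 46 x 0.708 0.7206 z 0.1962 0.178 0.199
0.1472 59 x 0.7079 0.7197 z 0.1994 0.1777 0.2024
0.1502 59 x 0.7076 0.7196 z 0.2019 0.1779 0.2054
0.1532 96 x 0.7075 0.7199 z 0.2008 0.1776 0.2046
0.1562 54 x 0.7071 0.7189 z 0.1837 0.178 0.2016
0.1592 23 x 0.707 0.7177 z 0.1837 0.1788 0.1847
bar 0.22568504650532267 0.2567494096593943 [0.09361291 0.18585598] 0.18871469006548824 [0.61822729 0.24373003 0.18302024]
```

Notch valleys are at (0.5442, 0.1188) and (0.7150, 0.1344). They are 171.6 mm apart (should be 172), and the valley height fits a 195 mm pin axis. That puts the fork's middle at (0.6296, 0.1266) with yaw 1.664. Now I'll grasp the driver.

Run:
```python
from h import *
from bench import *
q=quat(.3244); x,y=.4841,-.4245
move_l([.6,-.1,.36],.4)
move_to([x,y,.20],q)
move_l([x,y,.08],.15)
move_l([x,y,.029],.06)
hold(.2); s=state(); print(s["time"],s["ee_pos"],s["ft_force"])
close(); hold(.2); s=state(); print(s["time"],s["ee_pos"],s["ft_force"],s["finger_gap"])
g=get_image("wrist"); cv2.imwrite("pics/f.png",g["frame"])
```

```text
8.725 [ 0.48431334 -0.42470683  0.02958672] [ 0.34177972  0.08212752 -0.00845278]
9.8333 [ 0.48412574 -0.42463428  0.02900805] [ 1.98428384 -0.72870169  0.09434009] 0.031415576393266864
```

View pics/f.png

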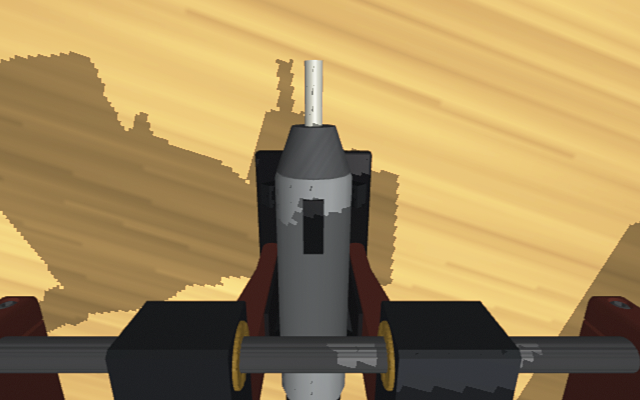

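Gripped at a 31.4 mm gap, straight. Now lift it and check it over the carrier.

Run:
```python
from h import *
from bench import *
x,y=.4841,-.4245
move_l([x,y,.06],.06)
move_l([x,y,.20],.2)
hold(.3); s=state(); print(s["time"],s["ft_force"],s["finger_gap"])
move_to([.5757,-.1140,.16],quat(-.2555))
move_l([.5757,-.1140,.085],.1)
hold(.3); s=state(); print(s["time"],s["ee_pos"],s["ft_force"],s["finger_gap"])
g=get_image("wrist"); cv2.imwrite("pics/g.png",g["frame"]);np.savez("pics/g.npz",**g)
s=get_image("scene"); cv2.imwrite("pics/g_s.png",s["frame"][210:340,200:400].repeat(4,0).repeat(4,1))
```

```text
11.7 [-0.01762515  0.16977793 -1.95041631] 0.03145540577494883
14.1333 [ 0.57596664 -0.11403658  0.08560607] [ 0.16508209  0.15885177 -2.39730391] 0.031368798342119385
```

View pics/g.png

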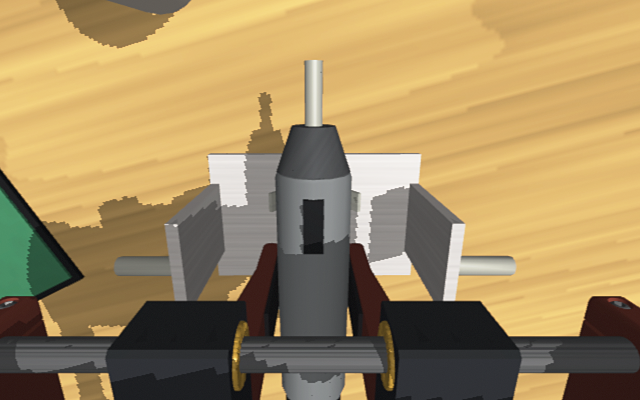

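View pics/g_s.png

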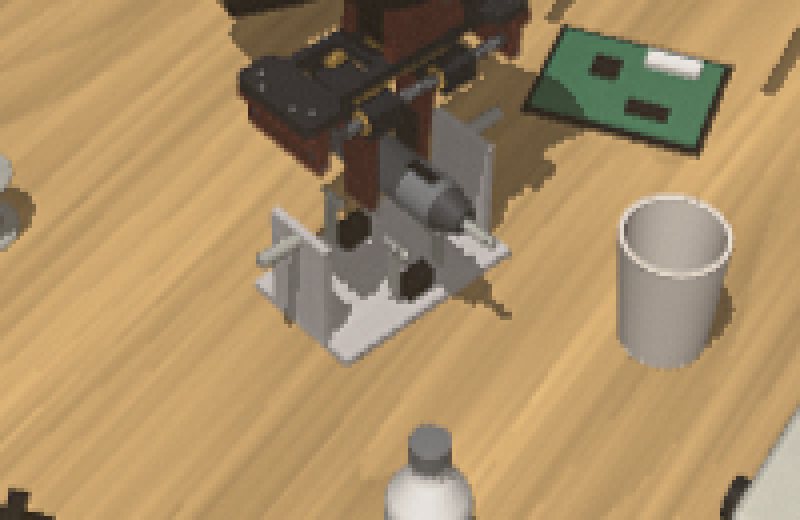

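Centred: the driver at column 314 lies midway between the plates (mean column 315). Now I'll press in steps with the force in view.

Run:
```python
from h import *
from bench import *
for z in [.06,.052,.048,.045,.042,.039,.036,.033,.031,.029,.0275]:
    move_l([.5757,-.1140,z],.04)
    s=state(); print(z,s["ee_pos"].round(4),s["ft_force"].round(2),round(s["finger_gap"],4))
hold(.3);s=state();print(s["time"],s["ee_pos"].round(4),s["ft_force"].round(2),round(s["finger_gap"],4))
g=get_image("wrist"); cv2.imwrite("pics/i.png",g["frame"]);np.savez("pics/i.npz",**g)
s=get_image("scene"); cv2.imwrite("pics/i_s.png",s["frame"][210:340,200:400].repeat(4,0).repeat(4,1))
```

```text
0.06 [ 0.5758 -0.114   0.0602] [-0.85  0.15 -2.34] 0.0312
0.052 [ 0.5762 -0.1143  0.0524] [ 1.94 -1.64 -0.28] 0.0315
0.048 [ 0.5769 -0.1145  0.0499] [ 0.5  -1.08  4.39] 0.0316
0.045 [ 0.5773 -0.1145  0.0477] [ 1.14 -2.14  6.52] 0.0315
0.042 [ 0.5773 -0.1146  0.0446] [ 1.5  -1.5   6.89] 0.0314
0.039 [ 0.5767 -0.1144  0.0405] [ 1.52 -2.12  4.28] 0.0314
0.036 [ 0.5751 -0.114   0.035 ] [ 0.69 -1.72 -0.87] 0.0314
0.033 [ 0.5746 -0.1135  0.0313] [ 0.5   0.49 -4.5 ] 0.0319
0.031 [ 0.5752 -0.1137  0.0301] [ 0.03 -0.82 -3.75] 0.0316
0.029 [ 0.5757 -0.1139  0.0289] [-0.63 -0.48 -3.59] 0.0311
0.0275 [ 0.5758 -0.1139  0.0288] [-4.43  1.54  5.54] 0.0316
17.9083 [ 0.5758 -0.1139  0.0288] [-5.25  0.9   5.75] 0.0316
```

View pics/i.png

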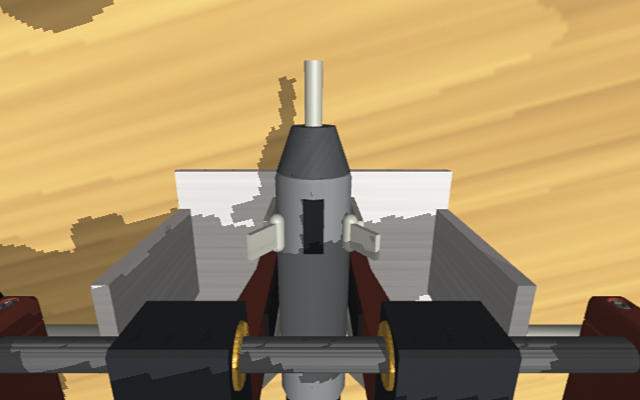

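View pics/i_s.png

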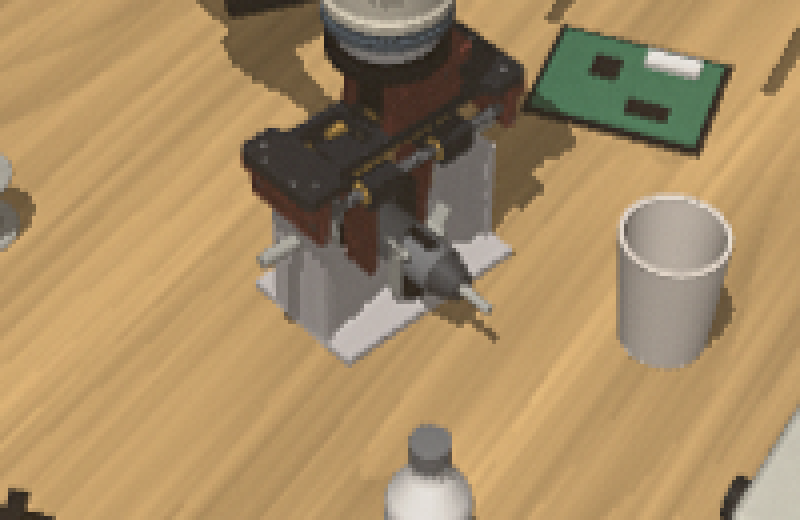

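The lips have snapped over the driver at (265,238) and (358,236), and the push is back at home height. Now lift and check over the fork.

Run:
```python
from h import *
from bench import *
move_l([.5757,-.1140,.035],.04)
move_l([.5757,-.1140,.10],.1)
hold(.2);s=state();print(s["time"],s["ft_force"].round(2),round(s["finger_gap"],4))
move_l([.5757,-.1140,.27],.2)
move_to([.6296,.1266,.27],quat(1.664))
hold(.3);s=state();print(s["time"],s["ee_pos"].round(4),s["ft_force"].round(2),round(s["finger_gap"],4))
for n in ("wrist","scene","top"):
    g=get_image(n); cv2.imwrite(f"pics/j_{n}.png",g["frame"]);np.savez(f"pics/j_{n}.npz",**g)
cv2.imwrite("pics/j_s.png",cv2.imread("pics/j_scene.png")[90:260,310:480].repeat(3,0).repeat(3,1))
```

```text
19.35 [ 0.34 -0.39 -4.43] 0.0315
22.0083 [0.6297 0.126  0.2701] [ 0.68  0.3  -3.07] 0.0314
```

View pics/j_wrist.png

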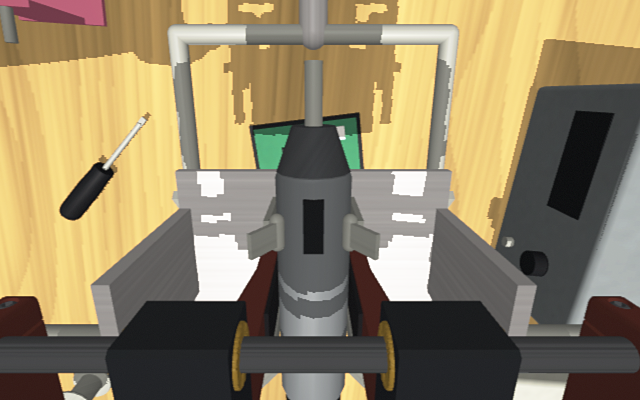

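View pics/j_s.png

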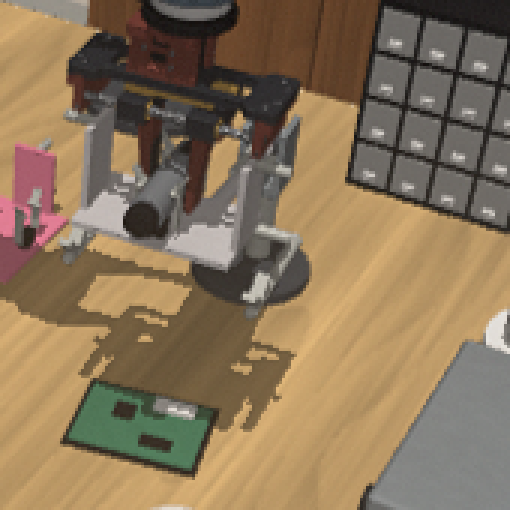

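The alignment looks right: prong columns 195 and 435 (mean 315) sit around the driver at 314. I'll descend partway and check again.

Run:
```python
from h import *
from bench import *
for z in [.24,.215,.19,.168]:
    move_l([.6296,.1266,z],.06)
    s=state();print(s["time"],s["ee_pos"].round(4),s["ft_force"].round(2),s["moment"].round(2))
for n in ("wrist","scene","top"):
    g=get_image(n); cv2.imwrite(f"pics/k_{n}.png",g["frame"]);np.savez(f"pics/k_{n}.npz",**g)
cv2.imwrite("pics/k_s.png",cv2.imread("pics/k_scene.png")[90:260,310:480].repeat(3,0).repeat(3,1))
cv2.imwrite("pics/k_t.png",cv2.resize(cv2.imread("pics/k_top.png")[110:230,180:360],(720,480),interpolation=2))
```

```text
22.8083 [0.6295 0.1266 0.2399] [ 0.53  0.91 -4.33] [-0.06 -0.11 -0.03]
23.375 [0.6294 0.1266 0.2146] [-0.24  0.43 -3.18] [-0.01 -0.1   0.03]
23.9417 [0.6294 0.1266 0.1896] [ 0.08 -0.58 -3.82] [-0.02 -0.16  0.05]
24.4583 [0.6293 0.1266 0.1674] [-0.39 -0.25 -3.97] [-0.02 -0.08 -0.  ]
```

View pics/k_wrist.png

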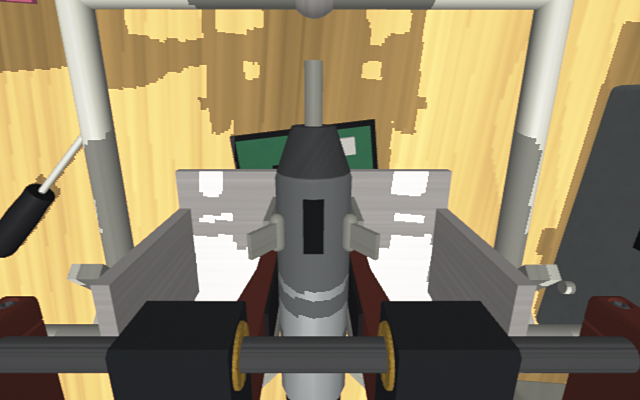

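View pics/k_s.png

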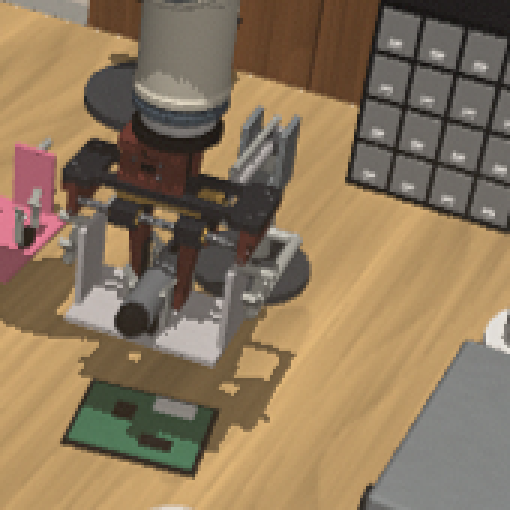

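View pics/k_t.png

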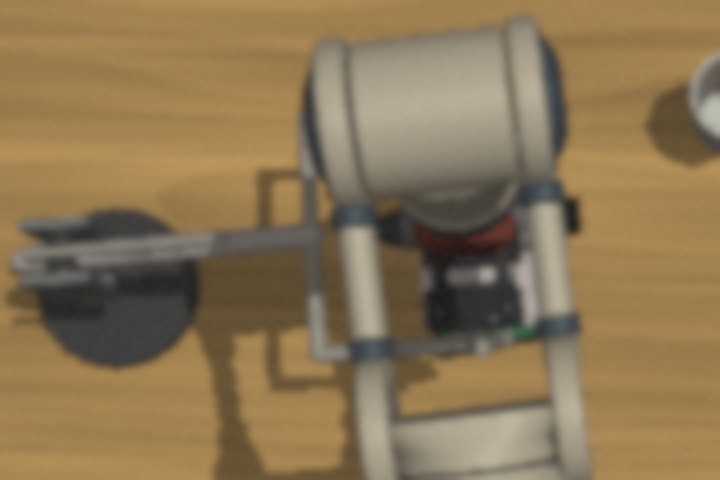

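Symmetric, no contact yet, and the pins are above the notches. I'll go down with the force averaged at each step.

```bash
cat >> h.py <<'E'
def avgF(n=12):
    from bench import hold,state
    a=[]
    for _ in range(n):
        hold(.02); a.append(state()["ft_force"])
    return np.mean(a,0)
E
python3 - <<'E'
from h import *
from bench import *
print("free",avgF(20).round(2))
for z in [.155,.148,.14,.13,.12,.11,.104]:
    move_l([.6296,.1266,z],.04)
    f=avgF(10); s=state();print(z,round(s["time"],2),s["ee_pos"].round(4),f.round(2),s["moment"].round(2),round(s["finger_gap"],4))
    if f[2]>0.3: break
for n in ("wrist","scene"):
    g=get_image(n); cv2.imwrite(f"pics/l_{n}.png",g["frame"]);np.savez(f"pics/l_{n}.npz",**g)
cv2.imwrite("pics/l_s.png",cv2.imread("pics/l_scene.png")[90:260,310:480].repeat(3,0).repeat(3,1))
E
```

```text
free [-0.05 -0.05 -4.28]
0.155 25.58 [0.6297 0.1266 0.1553] [-0.23 -0.06 -4.19] [-0.   -0.1   0.05] 0.0314
0.148 26.07 [0.6297 0.1266 0.1482] [-0.07 -0.19 -4.23] [-0.01 -0.08  0.01] 0.0317
0.14 26.59 [0.6297 0.1265 0.1403] [ 0.28 -0.84 -3.08] [-0.18 -0.12 -0.03] 0.0314
0.13 27.16 [0.6296 0.1264 0.1302] [ 0.5  -2.81 -2.37] [-0.44 -0.18 -0.05] 0.0315
0.12 27.73 [0.6296 0.1265 0.1202] [ 0.46 -3.57 -1.42] [-0.47 -0.19  0.  ] 0.0309
0.11 28.29 [0.6296 0.1267 0.1102] [ 0.67 -2.74 -0.94] [-0.41 -0.11 -0.05] 0.0314
0.104 28.76 [0.6296 0.1267 0.1041] [ 0.51 -2.33 -0.67] [-0.32 -0.16  0.03] 0.0313
```

View pics/l_wrist.png

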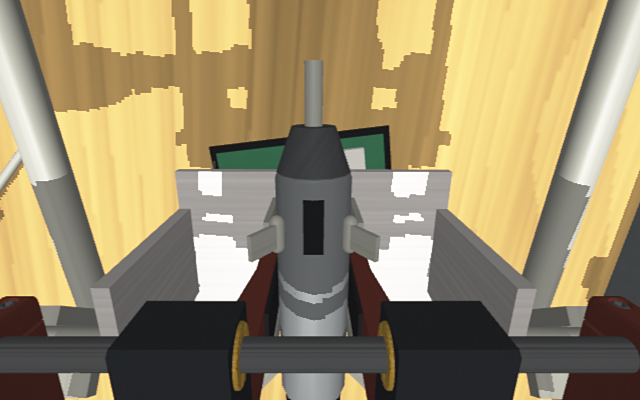

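View pics/l_s.png

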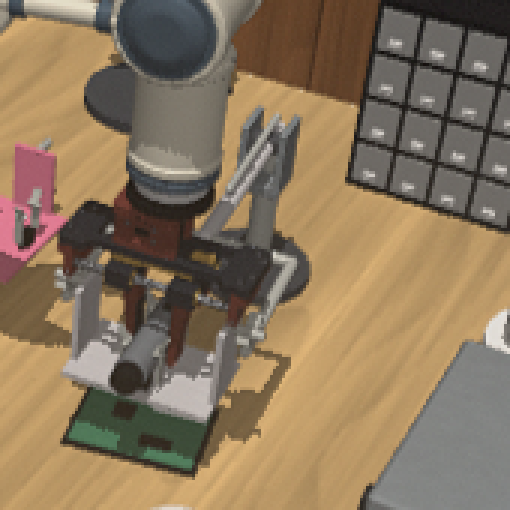

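The arm follows and the pins are in the notches. A side force of −2.3 N in y means the pins bear on one flank, so I'll shift along the fork's −x until it vanishes, then sink further.

Run:
```python
from h import *
from bench import *
z=.104; d=0; fx=np.array([np.cos(1.664),np.sin(1.664)]); c=np.array([.6296,.1266])
def go(z,d):
    p=c+fx*d; move_l([p[0],p[1],z],.03)
    f=avgF(12); s=state();print(round(z,4),round(d,4),round(s["time"],2),s["ee_pos"].round(4),f.round(2),s["moment"].round(2)); return f
for i in range(8):
    d-=.001; f=go(z,d)
    if f[1]>-.6: break
while z>.075:
    z-=.003; f=go(z,d)
    if f[1]<-1: d-=.001
    if f[1]>1: d+=.001
    if f[2]>-.05: break
print(z,d)
```

```text
0.104 -0.001 29.31 [0.6297 0.1259 0.104 ] [-0.06  0.05 -0.38] [ 0.   -0.12 -0.02]
0.101 -0.001 29.76 [0.6297 0.1259 0.1011] [-0.21  1.7  -0.04] [ 0.21 -0.11 -0.04]
0.10099999999999999 0.0
```

The vertical force is at the empty-hand zero with the arm about 45 mm down (≈0.15 rad). I'll trim the side force, confirm the seat and then release.

Run:
```python
from h import *
from bench import *
fx=np.array([np.cos(1.664),np.sin(1.664)]); c=np.array([.6296,.1266])
for d in (-.0005,0):
    p=c+fx*d; move_l([p[0],p[1],.101],.03); f=avgF(20); print(d,state()["ee_pos"].round(4),f.round(2))
    if abs(f[1])<.8: break
hold(.5); print(avgF(20).round(2),state()["time"])
g=get_image("scene"); cv2.imwrite("pics/m_s.png",cv2.resize(g["frame"][150:260,310:430],(720,660-60),interpolation=2)); np.savez("pics/m_s.npz",**g)
g=get_image("wrist"); np.savez("pics/m_w.npz",**g); W=world(g)
for n,(a,b) in dict(L=(295,335),R=(295,335)).items():
    cs=slice(30,105) if n=="L" else slice(522,600)
    w=W[a:b,cs].reshape(-1,3); w=w[(w[:,2]>.09)&(w[:,2]<.2)]; print(n,len(w),w.mean(0).round(4),w.min(0).round(4),w.max(0).round(4))
cv2.imwrite("pics/m_w.png",g["frame"])
```

```text
-0.0005 [0.6296 0.126  0.101 ] [ 0.08  0.47 -0.53]
[ 0.19 -0.13 -0.42] 31.175
L 2625 [0.5504 0.132  0.1556] [0.5343 0.119  0.1381] [0.562  0.152  0.1784]
R 2733 [0.7071 0.1476 0.1568] [0.6945 0.1349 0.1374] [0.7256 0.166  0.1793]
```

View pics/m_s.png

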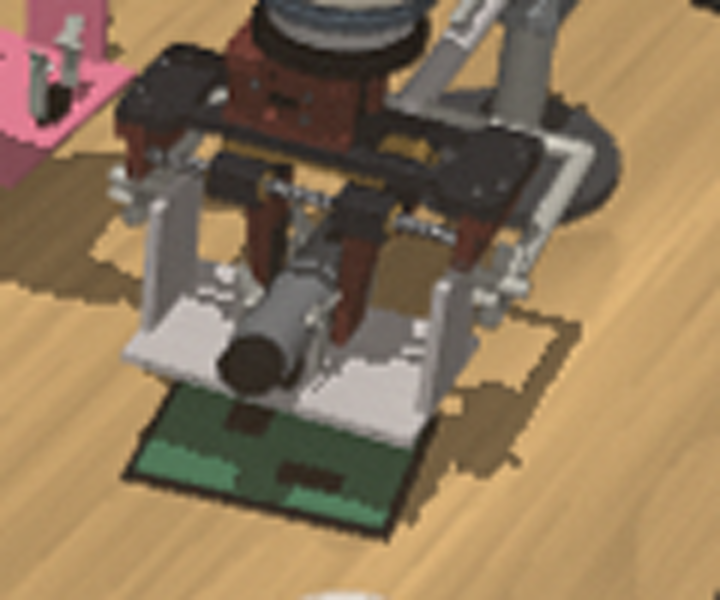

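View pics/m_w.png

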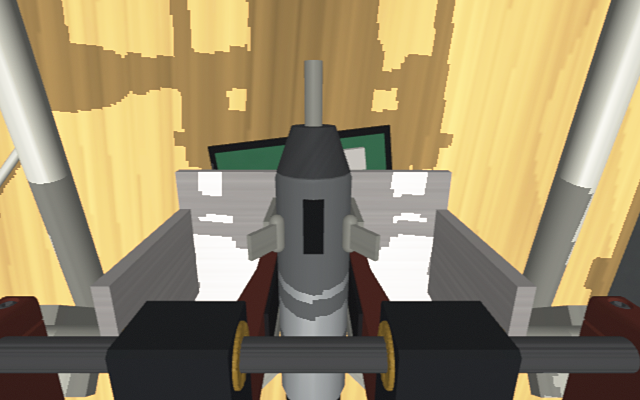

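Run:
```python
from h import *
from bench import *
fx=np.array([np.cos(1.664),np.sin(1.664)]); c=np.array([.6296,.1266]); p=c-.0004*fx
for z in (.0985,.0965):
    move_l([p[0],p[1],z],.02); f=avgF(30); print(z,state()["ee_pos"].round(4),f.round(2),state()["time"])
    if f[2]>-.15: break
hold(.4)
gripper_open(); hold(.3)
s=state(); print(s["time"],s["finger_gap"],avgF(20).round(2))
g=get_image("wrist"); cv2.imwrite("pics/n.png",g["frame"])
```

```text
0.0985 [0.6296 0.1262 0.0985] [ 0.31  0.18 -0.21] 32.05
0.0965 [0.6297 0.1263 0.0965] [-0.06  0.68 -0.1 ] 32.8
34.4833 0.0876470598947878 [-0.07  0.09  0.14]
```

View pics/n.png

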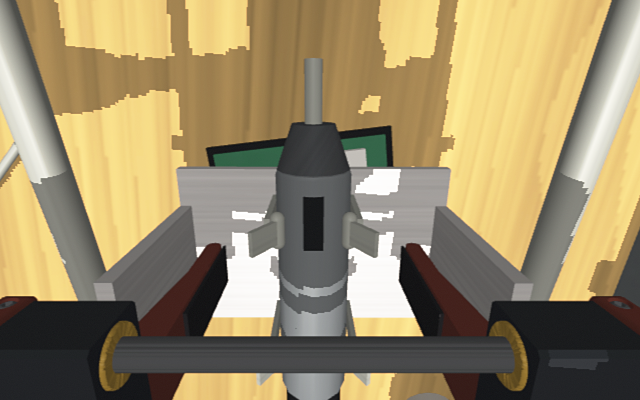

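Released with almost no shift, and the fingers are clear at (215,290) and (412,290). Now I'll withdraw straight up and check.

Run:
```python
from h import *
from bench import *
p=state()["ee_pos"]
for z in (.13,.17,.24,.32):
    move_l([p[0],p[1],z],.08); s=state(); print(s["time"],s["ft_force"].round(2))
move_to([.60,.10,.36],quat(1.664)); hold(1)
for n in ("wrist","scene"):
    g=get_image(n); cv2.imwrite(f"pics/o_{n}.png",g["frame"]);np.savez(f"pics/o_{n}.npz",**g)
f=cv2.imread("pics/o_scene.png"); cv2.imwrite("pics/o_s.png",cv2.resize(f[100:260,310:470],(600,600),interpolation=2))
print(state()["time"])
```

```text
35.4333 [-0.58  0.74  0.7 ]
36.0833 [ 0.02 -0.32 -0.28]
37.1083 [-0.63  0.24 -0.07]
38.2583 [-0.63  0.93  0.04]
39.7
```

View pics/o_wrist.png

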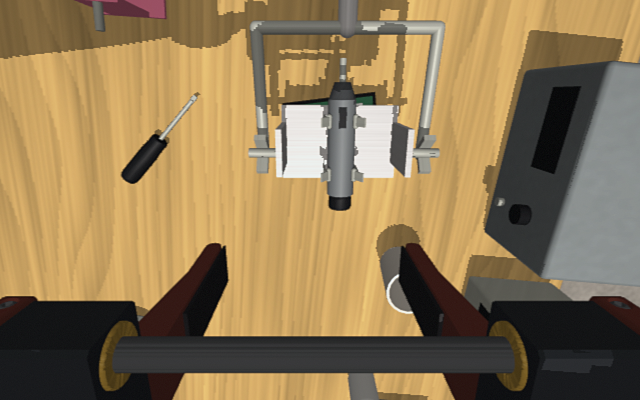

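View pics/o_s.png

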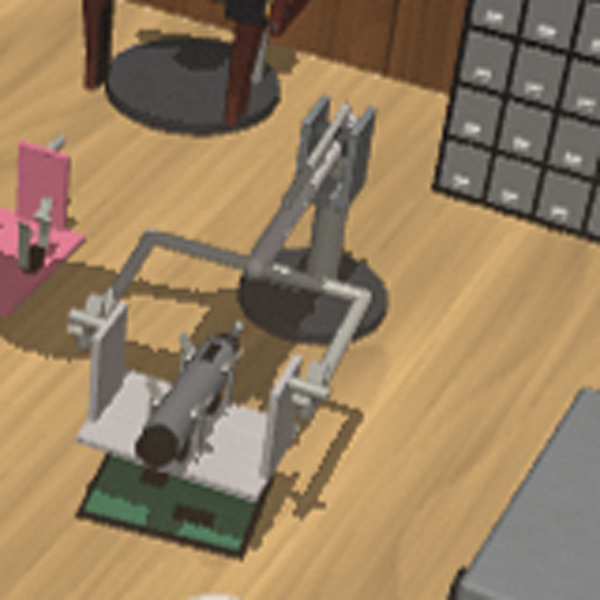

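Both pins lie in the V notches at (262,153) and (425,153) and the carrier hangs level. One numeric check, then I'll hand in.

Run:
```python
from h import *
g=dict(np.load("pics/o_wrist.npz"));W=world(g)
def b(r0,r1,c0,c1,z0,z1):
    w=W[r0:r1,c0:c1].reshape(-1,3);return w[(w[:,2]>z0)&(w[:,2]<z1)]
L=b(149,157,249,255,.12,.2);Rr=b(149,157,432,439,.12,.2)
print("pin tops",L.mean(0).round(4),L[:,2].max(),Rr.mean(0).round(4),Rr[:,2].max())
D=b(130,195,333,350,.09,.16);print("driver top",np.percentile(D[:,2],90), W[115:195:10,341].round(4).tolist())
F=b(108,176,292,325,.05,.09);print("floor z front/back",np.polyfit(F[:,1],F[:,2],1),F[:,2].mean())
from bench import *
for n in ("wrist",):
    g2=get_image(n); d=np.abs(g2["depth"]-g["depth"])[100:210,245:445]; print("changed px",(d>.004).sum(),state()["time"])
t=get_image("top"); cv2.imwrite("pics/p.png",t["frame"])
job_done()
```

```text
pin tops [0.5345 0.1172 0.1464] 0.14875848176774303 [0.7252 0.1352 0.1467] 0.14851037687799545
driver top 0.12040437018884449 [[0.6251, 0.1625, 0.1223], [0.6263, 0.1521, 0.1228], [0.6277, 0.1413, 0.1213], [0.6292, 0.1301, 0.1192], [0.6304, 0.1191, 0.1199], [0.6317, 0.1079, 0.1203], [0.633, 0.0965, 0.1209], [0.6346, 0.0843, 0.1188]]
floor z front/back [0.01387546 0.06877697] 0.0704900235203595
changed px 221 39.75
the job is handed in; nothing more can be done
```

View pics/p.png

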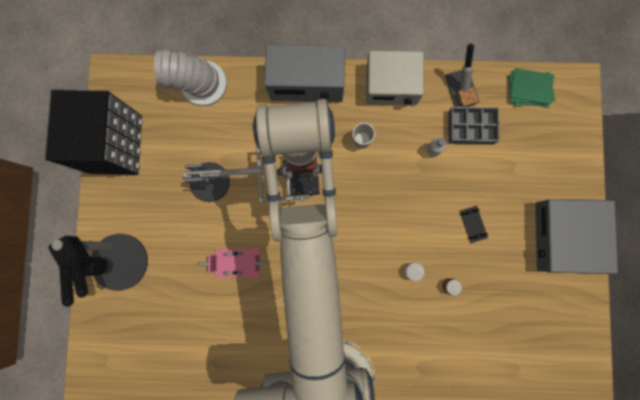

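The loaded carrier now hangs in the fork with the driver snapped in, and I handed the job in at about 39.8 s. I pressed the driver home at mid-length while the carrier stood on the bench. I then hung the carrier by its pins, followed the arm down and opened the gripper once the wrist read close to zero load.

**Last checks before hand-in:**
- **Pins:** both lie in the V notches. Their tops are 146.4 and 146.7 mm above the bench, so the arm has sunk about 52 mm (about 0.17 rad).
- **Carrier and driver:** the carrier hangs within about 0.015 rad of level. The driver's top is 50 mm above the carrier floor, as it should be when snapped home.
- **Release:** the picture just after opening showed almost no movement, and the gripper is well clear.
- **Bystanders:** spool, bottle, pot and jar are at their old pixels in the last top view, and the hand screwdriver looked undisturbed in the last wrist view. The carrier hides the board from the cameras there, so I only judged it roughly unmoved.

**Weaker checks:** I tested for stillness by comparing two depth pictures; 221 pixels differed by more than 4 mm. I took that as sensor noise, but the pictures were only about 0.05 s apart, so it is a weak test. Force readings scattered by about 0.5 N, and the small side load while sinking was trimmed out by moving about 1 mm.

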